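# Sort the loaded and the empty carrier through the diverter chute

## Task

Two closed tube-post carriers that look the same stand on the worktop: one is empty, the other still loaded, and only their weight, felt by lifting, tells which. Post both through the inlet of the return chute so that the empty carrier ends in the left tray (to be washed) and the loaded one in the right tray (to be unpacked). Before you let each carrier go, throw the diverter lever fully over to its stop, leaning away from the tray you want (it leans over the side it closes), and do not shift the other things on the worktop.

Things in the scene. Friction and masses are not known exactly. Their poses are not given: they have to be found in the camera images.
- carrier_1: One of two identical closed tube-post carriers: upright opaque white cylinder, 50 mm in diameter, 113 mm tall, a black 52 mm rubber ring near either end, grey fixed cap. Grip it in its upper half, below the upper ring (at 94 mm). Origin: centre of the underside, z to the cap. One of the two is empty (43 to 51 g), the other loaded (220 to 270 g); which is not told, it must be felt.
- carrier_2: The other carrier, of the same look and size; origin likewise. If carrier_1 is the loaded one this is the empty one, and the other way round.
- carrier_1_mid (a point): Centre of carrier_1, on its axis, 55 mm above its underside.
- carrier_2_mid (a point): Centre of carrier_2, on its axis, 55 mm above its underside.
- chute: Return chute: fixed white cabinet 400 mm wide (y), 80 deep (x), 225 high, clear front, closed but for the inlet on top. Origin: centre of its underside; x points away from the robot, y left (it may be turned up to 0.15 rad). A shaft along x at height 92 carries a 137 mm flap that closes one side. Below, steep floors lead to a left tray (y 45 to 196 mm) and a right one (y -196 to -45).
- inlet (a point): Centre of the inlet's rim, 270 mm above the worktop: an upright opening 80 mm wide (chute's y) and 72 mm deep (x) in a collar 45 mm tall. At either stop the flap's tip is at height 223 mm against the closed side. A carrier held upright in the middle, its underside up to 40 mm below the rim, is clear of the flap; let go there, it slides down by itself.
- diverter (a joint): Angle of lever and flap, which turn as one about the shaft (chute's x, height 92 mm). 0 = upright; +0.285 = fully over to the right: right side closed, a carrier goes to the left tray; -0.285 = fully over to the left: a carrier goes to the right tray. Hard stops at both ends; no spring: it stays where it is left. About 2 N sideways at the knob move it.
- lever_knob (a point): Centre of the lever's black ball knob, 28 mm in diameter, in front of the cabinet: 162 mm from the shaft, 74 mm in front of the chute's middle plane (34 mm before the front panel), 254 mm above the worktop when upright, 247 mm at the stops, where it stands 46 mm to the right or left of the middle.
- left_tray (a point): Centre of the floor of the left tray inside the chute, 151 x 72 mm, 7 mm above the worktop.
- right_tray (a point): Centre of the floor of the right tray inside the chute, of the same size.
- timer: Bystander: white kitchen-type timer, 64 x 66 x 19 mm, lying; origin at the centre of its underside.
- strip_vial: Bystander: white vial with a wide cap, 37 mm in diameter, 66 mm tall, upright; origin at the centre of its underside.
- tip_box: Bystander: pipette tip box, 84 x 120 x 70 mm; origin at the centre of its underside.
- cup_a: Bystander: small grey sample cup, 25 mm in diameter, 26 mm tall; origin at the centre of its underside.
- cup_b: Bystander: another sample cup of the same size; origin at the centre of its underside.
There are look-alikes about, which are no part of the job. What is shaped like the carrier_1 but green or pink is not meant.

How it is judged:
By the outcome, as a careful person would: the job done as asked, in the order asked, and still so for the second after the job is handed in, with the robot touching nothing.
It also fails if it takes over 70 s, if anything falls off the work surface, if the arm or the gripper's body presses on something with over 40 N, if the wrist force passes 120 N, or if a joint passes its speed limit or range.

## Robot

A 6-joint arm with a two-finger parallel gripper is mounted at the origin on a cart in front of the work surface, level with it; the furniture and walls round the work are solid. World frame = base frame: x ahead of the robot, y to its left, z up, the work surface at z = 0. Lengths are in mm, angles in rad, forces in N, time in s.
With the tool pointing down it reaches from about 300 to 775 mm from the base axis. Payload 14.6 kg.
Tool frame: the origin (TCP) lies between the finger pads; the fingertips stand 19 mm ahead of it and the grasp point (between the pads) is the TCP; z points along the fingers, y is the line along which they close (so a half turn about z gives the same grasp; the last joint's range is limited). The gripper opens to 94 mm and grips with 3 to 60 N. Pads are 16 mm wide; open, the fingers measure 119 mm over their backs; the gripper's body (75 mm by 177 mm) begins 78 mm behind the grasp point.
Start: joints at [-1.334, 0.3, 1.521, -0, 1.321, -0.067], TCP at [164.525, -524.806, 224.446] pointing down, gripper open.
Joint ranges: [-3.03, 3.03], [-0.79, 2.21], [0.23, 2.52], [-1.04, 4.18], [0, 3.07], [-2.55, 2.55]. Speed limits (rad/s): [2.22, 2.22, 2.57, 3.14, 3.14, 3.14].

## Interface

Orientations are given as [roll, pitch, yaw] about the fixed x, y, z axes, in that order (R = Rz(yaw) Ry(pitch) Rx(roll)).
In Python, from cell import monitor, imaging, job, find_in, trace gives the robot as it stands. The module is installed in compiled form; this text tells all that it offers.
- The arm moves only by the tool arm_command, never from a script. Its argument "steps" is a list of rows, each a list of 5 numbers: the opening, from 0 (shut) to 1 (fully open), then the shift along the tool's x, y, z in mm, then the turn about the tool's z in degrees. In form: [[gripper, dx, dy, dz, turn], ...]. A call has 1 to 20 rows; each row is the pose to reach, as a shift and turn from the pose commanded when the call began, along the tool's axes at that moment; what a row does not reach only later rows make up. A row lasts 1/8 s, in which the tool goes at most 62.5 mm and 10.7 degrees, less where a joint would pass 70% of its speed; a pose out of reach is approached as far as the arm can. A call with a gripper value outside its range is refused whole. The fingers move at their own pace and stop on an object; "force" is the grip in N (left out, the last holds). Time passes only in rows, so rows that repeat a pose let the fingers close. It gives the time, the measured TCP pose, the force, the opening and the grip force at its end, in the units of the state.
- monitor.read_state(): the state, without advancing time (a new reading comes with each control period).
- imaging.camera(name): name is "scene" or "side" or "wrist"; returns a dict with "img" (400x640x3 uint8, red, green, blue), "mtx" (3x3 intrinsics, pixels), "view" (4x4, takes a point from world to camera coordinates). Camera axes: x right, y down, z forward; pixel columns grow to the right and rows downward; lengths in mm; the calibration is good to about 2 mm. A picture is of the moment at which its call begins. There is no depth.
- job.sign_off(): hands the job in; it is judged then, once.
Trained networks look in a picture, given as the dict that the camera call returned (one of the last four; its "shot" number tells which), for a name from the list of things; names that differ only in an ending like _2 or _b are one class to them, and where a whole thing is asked for, a point or a joint stands for the part that bears it (a point fixed in the world has none). Each returns a list of dicts, best first, with "p" (0 to 1); they miss things now and then, are a little off and sometimes report something else, mostly with a low value. They report only what shows in the picture. A call takes as long as a camera call. They do not tell look-alikes from the thing itself.
- find_in(picture, target): "rect" ([centre column, centre row, width, height] in pixels, round what is visible of it).
- trace(picture, target): "region" (400x640 bool, what is visible of it) and "rect" ([centre column, centre row, width, height] in pixels, round what is visible of it).
The state is a dict: "clock": time; "joints": joint angles; "qd": joint speeds; "effort": joint torques, N m; "eef_pos": TCP position; "eef_rot": TCP orientation; "wrist_force": force on the tool from outside, world axes, zero at the start; "moment": the same for the moment, N m; "finger_gap": finger opening in mm; "finger_force": force on a finger pad.
Only numpy, scipy, OpenCV 4.12 (cv2) and the standard library are available. Lean on these libraries where they do the work, as an engineer would, in place of code of your own. Each camera call takes 0.05 s, during which the arm holds its last target. There are 200 camera calls.

## Working session

There is one attempt and no reset: what is moved stays moved. The work goes in short steps, Python scripts to look and compute and a tool call to move; the robot and the scene stay as the last step left them, time stands still between calls to the robot, and variables do not carry over. Pictures are saved under pics/ and viewed, at most 11 in all, crops included, and the job is handed in when it is done.

Besides the shell and the picture viewer there is one more tool, called after ">>>" as a command line: name --pt "numbers of a row" for each row, then --argument value for the rest. arm_command: Moves the arm, as the interface text tells. Its arguments: {"type":"object","properties":{"steps":{"type":"array","items":{"type":"array","items":{"type":"number"}}},"force":{"type":"number"}},"required":["steps"]}

```bash
mkdir -p pics
cat > h.py <<'E'
import numpy as np, cv2
from cell import monitor, imaging, job, find_in, trace
def snap(n,f=None):
    p=imaging.camera(n)
    if f: cv2.imwrite('pics/'+f,p['img'][:,:,::-1])
    return p
def proj(p,X):
    X=np.atleast_2d(X); c=(p['view'][:3,:3]@X.T).T+p['view'][:3,3]
    u=(p['mtx']@c.T).T; return u[:,:2]/u[:,2:]
def onz(p,uv,z):
    R=p['view'][:3,:3];t=p['view'][:3,3];o=-R.T@t
    d=R.T@np.linalg.inv(p['mtx'])@np.array([uv[0],uv[1],1.]); return o+d*(z-o[2])/d[2]
E
python3 - <<'E'
from h import *
a=snap('scene','a.png');b=snap('side','b.png')
print(monitor.read_state())
for p,n in((a,'scene'),(b,'side')):
    print(n,'cam',(-p['view'][:3,:3].T@p['view'][:3,3]).round())
    for t in('carrier_1','chute','lever_knob','timer','strip_vial','tip_box','cup_a'):
        for d in find_in(p,t)[:5]:
            r=d['rect'];print(t,round(d['p'],2),np.round(r), onz(p,(r[0],r[1]),55).round())
E
```

```text
{'clock': 0.1, 'joints': array([-1.33356501e+00,  3.00391859e-01,  1.52152158e+00,  3.79001702e-06,
        1.32067894e+00, -6.65974748e-02]), 'qd': array([ 0.00061658, -0.00059823, -0.00245076, -0.00071197,  0.00062981,
       -0.00048105]), 'effort': array([ 1.50718690e-03, -5.32643723e+01, -3.53282583e+01,  7.09455600e-02,
        2.35177344e-02, -5.70380394e-05]), 'eef_pos': array([ 164.49613674, -524.60241094,  223.95495241]), 'eef_rot': array([-3.14059539e+00, -7.01927887e-05,  3.03827815e-01]), 'wrist_force': array([ 0.27865799, -0.22543243,  0.6537225 ]), 'moment': array([-0.0198799 , -0.00834937, -0.01298784]), 'finger_force': 0.0, 'finger_gap': 93.76633188951864}
scene cam [-498.  851.  746.]
carrier_1 0.97 [280. 262.  22.  34.] [438. 232.  55.]
carrier_1 0.8 [363. 223.  12.  32.] [ 452. -134.   55.]
carrier_1 0.75 [300. 247.  19.  37.] [467. 135.  55.]
carrier_1 0.65 [260. 278.  22.  40.] [407. 327.  55.]
chute 0.74 [283. 210. 104.  97.] [736.   7.  55.]
lever_knob 0.51 [301. 195.  10.  50.] [ 799. -130.   55.]
timer 0.81 [340. 252.  21.  12.] [361.  61.  55.]
strip_vial 0.75 [233. 278.  16.  25.] [456. 386.  55.]
cup_a 0.56 [342. 234.   8.  10.] [442. -24.  55.]
side cam [ 664.  572. 1223.]
carrier_1 0.89 [342. 236.  17.  28.] [481. 128.  55.]
carrier_1 0.86 [387. 291.  17.  24.] [399. 328.  55.]
carrier_1 0.85 [362. 267.  22.  27.] [448. 241.  55.]
carrier_1 0.54 [329. 165.  18.  25.] [ 448. -142.   55.]
chute 0.76 [287. 219.  64. 150.] [637.  24.  55.]
lever_knob 0.74 [292. 197.  40.  28.] [601. -51.  55.]
timer 0.92 [350. 208.  25.  25.] [426.  38.  55.]
timer 0.29 [298. 125.  24.  36.] [ 514. -337.   55.]
strip_vial 0.66 [364. 315.  15.  14.] [485. 378.  55.]
tip_box 0.85 [298. 126.  29.  37.] [ 514. -337.   55.]
cup_a 0.58 [334. 216.   6.   6.] [485.  53.  55.]
cup_a 0.45 [322. 194.   9.  11.] [502. -37.  55.]
```

Run:
```python
import cv2,numpy as np
a=cv2.imread('pics/a.png');b=cv2.imread('pics/b.png')
A=cv2.resize(a[150:310,210:410],(800,600)[:1]+(640,),interpolation=3)[:600]
cv2.imwrite('pics/a1.png',A)
cv2.imwrite('pics/b1.png',cv2.resize(b[110:335,235:435],None,fx=2.66,fy=2.66,interpolation=3))
```

```text
(no output)
```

View pics/a1.png

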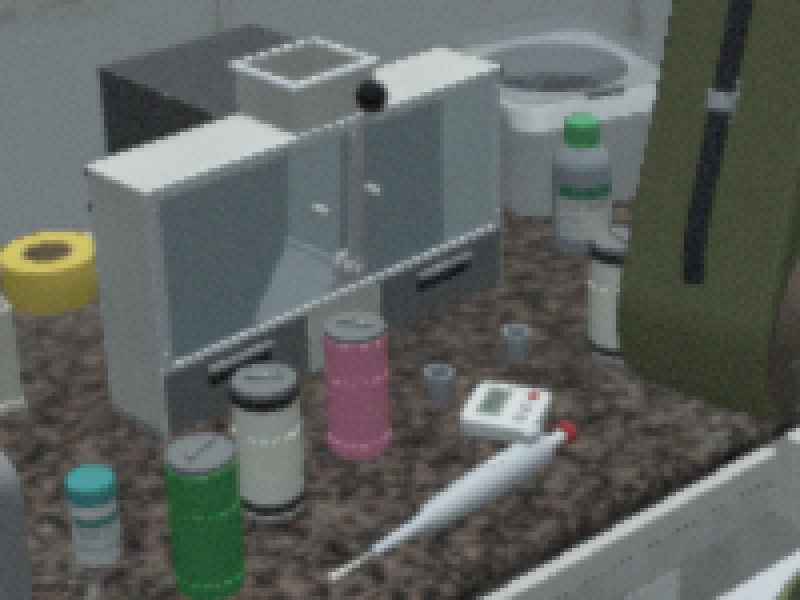

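View pics/b1.png

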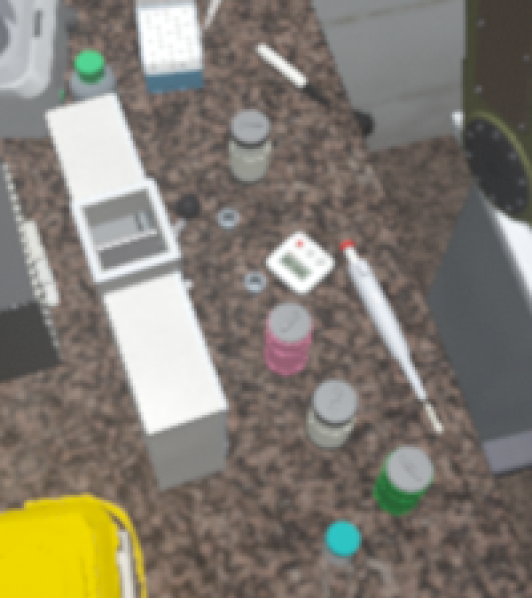

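The white carriers with black rings are at scene px (280,262) and (363,223), and at side px (362,267) and (329,165). The pink one (scene 300,247) and the green one (260,278) are look-alikes. The lever leans right, with its knob near scene (303,174) and side (306,188).

```bash
cat >> h.py <<'E'
from scipy.optimize import least_squares
def tri(obs):
    return least_squares(lambda X:np.concatenate([proj(p,X)[0]-uv for p,uv in obs]),[450,0,100],loss='soft_l1')
E
python3 - <<'E'
from h import *
a=snap('scene');b=snap('side')
for n,u,v in(('car_L',(280,262),(362,267)),('car_R',(363,223),(329,165)),('knob',(302.7,174),(305.8,187.5))):
    r=tri([(a,u),(b,v)]);print(n,r.x.round(1),r.fun.round(1))
pts=[(a,(248.7,198),(-40,200)),(a,(232,192),(40,200)),(a,(335,166.3),(-40,-200)),
(b,(319.6,263.4),(-40,200)),(b,(292.5,272.5),(40,200)),(b,(253,151.4),(40,-200)),(b,(279,145.7),(-40,-200))]
def f(q,z=225):
    c,s=np.cos(q[2]),np.sin(q[2])
    return np.concatenate([proj(p,[q[0]+c*x-s*y,q[1]+s*x+c*y,z])[0]-uv for p,uv,(x,y) in pts])
r=least_squares(f,[640,20,0],loss='soft_l1',x_scale=[10,10,.1]);print(r.x,r.fun.round(1))
q=r.x;c,s=np.cos(q[2]),np.sin(q[2])
for ang in(.285,.1,0,-.285):
    x,y,z=-74,-162*np.sin(ang),92+162*np.cos(ang)
    W=[q[0]+c*x-s*y,q[1]+s*x+c*y,z];print(ang,np.round(W),proj(a,W).round(1),proj(b,W).round(1))
E
```

```text
car_L [445.5 233.5  49.6] [-1.2  0.4  0.1 -1.7]
car_R [ 450.8 -136.5   56.9] [ 0.6 -0.4 -0.1  0.8]
knob [568.4  35.2 251.5] [ 0.1 -0.1 -0.   0.1]
[6.35206527e+02 5.42423974e+01 8.05771194e-02] [-2.9 -0.1 -1.  -0.8  0.3 -0.5  1.8 -0.8 -0.2 -0.1  0.4  0.3 -0.5 -1.1]
0.285 [565.   3. 247.] [[311. 173.]] [[304.3 178.5]]
0.1 [563.  32. 253.] [[304.5 173.7]] [[307.5 185.9]]
0 [561.  48. 254.] [[300.9 174.7]] [[309.3 190.5]]
-0.285 [558.  94. 247.] [[290.6 180.3]] [[314.5 205.3]]
```

The lever stands near +0.08, so it needs throwing either way. I'll go above the right-hand carrier first.

>>> arm_command --pt "1 55 -40 0 0" --pt "1 110 -80 0 0" --pt "1 165 -120 0 0" --pt "1 220 -160 0 0" --pt "1 275 -200 0 0" --pt "1 330 -240 0 0" --pt "1 389 -284 0 0" --pt "1 389 -284 0 0" --pt "1 389 -284 0 0"

```text
clock: 2.02
eef_pos: [451.7, -135.5, 224.4]
eef_rot: [-3.141, -0.0, 0.307]
wrist_force: [-0.5, -0.6, -0.0]
finger_gap: 94.0
finger_force: 0.0
```

Run:
```python
from h import *
w=snap('wrist','w1.png');s=monitor.read_state()
print(s['clock'],s['eef_pos'],s['eef_rot'],s['wrist_force'])
for X in([451,-137,113],[451,-137,55]):print(proj(w,X))
for t in('carrier_1','lever_knob','chute','cup_a'):
    for d in trace(w,t)[:4]:
        v,u=np.nonzero(d['region']);print(t,round(d['p'],2),np.round(d['rect']),onz(w,d['rect'][:2],60).round(1))
```

```text
2.075 [ 451.01476635 -136.7074426   224.3539284 ] [-3.14156590e+00  2.65508131e-04  3.06208956e-01] [-1.52449175 -0.18544082 -0.1188337 ]
[[322.68201531 200.95973226]]
[[322.48979476 182.65109006]]
carrier_1 0.7 [ 52.  62. 102.  67.] [484.  112.9  60. ]
carrier_1 0.68 [329. 188.  64.  79.] [ 449.3 -144.    60. ]
chute 0.92 [364.   7.  71.  15.] [ 602.6 -124.8   60. ]
cup_a 0.92 [266. 108.  30.  27.] [501.5 -69.5  60. ]
cup_a 0.62 [168.  86.  30.  30.] [494.4  16.6  60. ]
cup_a 0.61 [176. 152.  78.  70.] [439.8  -0.9  60. ]
```

View pics/w1.png

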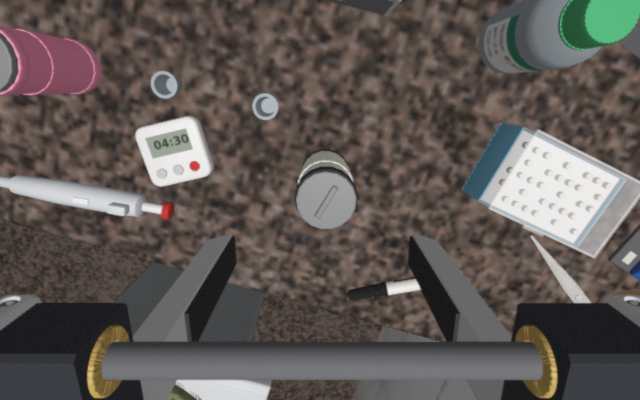

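The white carrier with black rings is centred at px (326,199), about 3 mm to the right of the prediction. It's clear of the cups, timer and tip box, so I'll descend and grip it.

>>> arm_command --pt "1 0 3 50 0" --pt "1 0 3 100 0" --pt "1 0 3 135 0" --pt "1 0 3 146 0" --pt "1 0 3 146 0" --pt "0 0 3 146 0" --pt "0 0 3 146 0" --pt "0 0 3 146 0" --pt "0 0 3 146 0" --pt "0 0 3 146 0" --pt "0 0 3 126 0" --pt "0 0 3 106 0" --pt "0 0 3 106 0" --pt "0 0 3 106 0" --pt "0 0 3 106 0" --force 20

```text
clock: 4.15
eef_pos: [451.3, -140.2, 117.6]
eef_rot: [-3.141, 0.001, 0.304]
wrist_force: [0.5, 0.1, -2.4]
finger_gap: 50.5
finger_force: 19.9
```

```bash
cat >> h.py <<'E'
def weigh(n=10):
    f=[];e=[]
    for _ in range(n):
        imaging.camera('wrist');s=monitor.read_state();f.append(s['wrist_force']);e.append(s['effort'])
    print(s['clock'],'gap',s['finger_gap'],'F',np.mean(f,0).round(2),np.std(f,0).round(2),'eff',np.mean(e,0).round(3),s['eef_pos'].round(1))
E
python3 - <<'E'
from h import *
weigh()
E
```

```text
4.65 gap 50.42274083946945 F [ 0.25  0.19 -2.51] [0.49 0.55 0.38] eff [-1.0000e-03 -4.6816e+01 -3.1373e+01  5.1000e-02 -4.8000e-02  0.0000e+00] [ 451.7 -140.3  118.5]
```

−2.5 N, so this right-hand carrier is the loaded one (right tray, lever leaning left). I'll set it down, go to the lever and look.

>>> arm_command --pt "0 0 0 20 0" --pt "0 0 0 36 0" --pt "0 0 0 40 0" --pt "0 0 0 40 0" --pt "1 0 0 40 0" --pt "1 0 0 40 0" --pt "1 0 0 40 0" --pt "1 0 0 0 0" --pt "1 0 0 -60 0" --pt "0 0 0 -120 0" --pt "0 30 -14 -180 5" --pt "0 80 -36 -212 10" --pt "0 132 -58 -212 12.8" --pt "0 132 -58 -212 12.8" --pt "0 132 -58 -212 12.8" --pt "0 132 -58 -212 12.8"

```text
clock: 6.65
eef_pos: [559.6, -46.3, 330.7]
eef_rot: [3.141, -0.0, 0.08]
wrist_force: [-0.2, -0.5, 0.0]
finger_gap: 27.7
finger_force: 0.0
```

Run:
```python
from h import *
w=snap('wrist','w2.png');a=snap('scene');b=snap('side');s=monitor.read_state()
print(s['clock'],s['eef_pos'],s['eef_rot'],s['wrist_force'])
print(proj(w,[568.4,35.2,251.5]), proj(w,[640,54,270]))
for n,p in(('w',w),('a',a),('b',b)):
    for t in('lever_knob','chute'):
        for d in find_in(p,t)[:2]: print(n,t,round(d['p'],2),np.round(d['rect'],1),onz(p,d['rect'][:2],252).round(1))
```

```text
6.8 [559.85730921 -46.11813532 330.81868318] [ 3.14144897e+00 -5.52606167e-04  7.94978616e-02] [-0.67712605  0.13164638 -0.26286701]
[[204.34079023 192.67232214]] [[160.24780587  81.41389612]]
w lever_knob 0.88 [206.1 123.4  48.1 178.4] [615.8  33.2 252. ]
a lever_knob 0.56 [299.9 195.8   9.4  45. ] [428.4 155.9 252. ]
a chute 0.79 [283.4 210.1 105.7  96.9] [380.9 249.5 252. ]
a chute 0.51 [280.1 260.6  16.9  35.7] [175.3 406.6 252. ]
b lever_knob 0.76 [290.8 196.6  41.9  33.2] [615.6  52.9 252. ]
b chute 0.63 [285.1 219.4  65.3 151.2] [645.7 117.1 252. ]
```

View pics/w2.png

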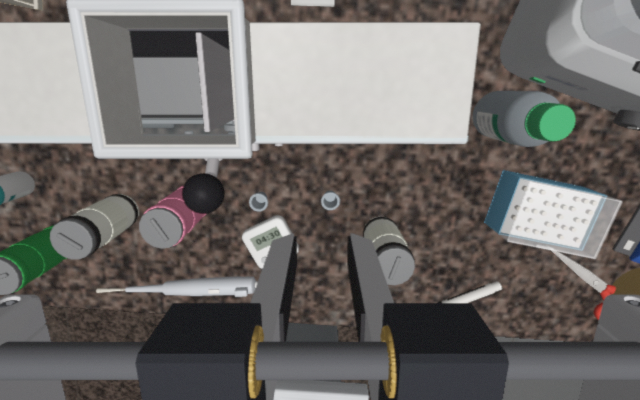

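The knob is at px (204,193), exactly as predicted. The inlet rim's inner corners are at about (80,7), (240,5), (100,150) and (243,150).

Run:
```python
from h import *
w=snap('wrist')
c=[onz(w,u,270) for u in((80,7),(240,5),(243,150),(100,150))]
print(np.round(c,1),np.mean(c,0).round(1))
c=[onz(w,u,225) for u in((467,142),(476,23),(251,143))]
print(np.round(c,1))
```

```text
[[676.4  96.9 270. ]
 [684.3   8.9 270. ]
 [604.    6.  270. ]
 [597.1  93.6 270. ]] [640.4  51.3 270. ]
[[ 614.7 -149.1  225. ]
 [ 694.2 -139.7  225. ]
 [ 601.6    9.4  225. ]]
```

>>> arm_command --pt "0 13 -25 0 0" --pt "0 13 -25 50 0" --pt "0 13 -25 79 0" --pt "0 13 -25 79 0" --pt "0 13 -50 79 0" --pt "0 13 -70 79 0" --pt "0 13 -85 79 0" --pt "0 13 -98 79 0" --pt "0 13 -107 79 0" --pt "0 13 -110 79 0" --pt "0 13 -112 79 0" --pt "0 13 -112 79 0"

```text
clock: 8.65
eef_pos: [564.2, 66.8, 251.3]
eef_rot: [3.141, 0.0, 0.08]
wrist_force: [0.2, -3.6, -1.7]
finger_gap: 0.4
finger_force: 1.7
```

Run:
```python
from h import *
weigh(4)
```

```text
8.85 gap 0.35076632722930445 F [-0.04 -4.11 -2.49] [0.37 0.67 0.73] eff [ 2.5030e+00 -5.6699e+01 -3.7245e+01  1.1150e+00 -8.0000e-02 -2.0000e-03] [564.2  66.8 251.3]
```

>>> arm_command --pt "0 0 -2 0 0" --pt "0 0 -4 0 0" --pt "0 0 -4 0 0"

```text
clock: 9.22
eef_pos: [564.1, 67.7, 251.3]
eef_rot: [3.136, 0.001, 0.078]
wrist_force: [1.5, -25.4, -2.9]
finger_gap: 0.6
finger_force: 13.3
```

Run:
```python
from h import *
weigh(3)
```

```text
9.375 gap 0.7680782210130843 F [  1.59 -26.56  -2.9 ] [0.78 0.23 0.43] eff [ 1.5108e+01 -5.7026e+01 -3.7507e+01  6.6720e+00 -1.1100e-01 -3.1000e-02] [564.1  67.7 251.3]
```

The stop is reached (26 N). Next I'll fetch the loaded carrier.

>>> arm_command --pt "0 0 20 0 0" --pt "0 0 30 -50 0" --pt "0.5 -20 60 -90 0" --pt "1 -60 110 -90 0" --pt "1 -100 160 -60 0" --pt "1 -128 201 0 0" --pt "1 -128 201 40 0" --pt "1 -128 201 90 0" --pt "1 -128 201 140 0" --pt "1 -128 201 173 0" --pt "1 -128 201 173 0" --pt "1 -128 201 173 0" --pt "0 -128 201 173 0" --pt "0 -128 201 173 0" --pt "0 -128 201 173 0" --pt "0 -128 201 173 0" --pt "0 -128 201 173 0" --pt "0 -128 201 150 0" --pt "0 -128 201 100 0" --pt "0 -128 201 100 0" --force 25

```text
clock: 11.88
eef_pos: [453.7, -139.9, 154.3]
eef_rot: [3.139, -0.005, 0.08]
wrist_force: [-0.9, 0.7, -2.8]
finger_gap: 48.1
finger_force: 25.0
```

Run:
```python
from h import *
b=snap('side');weigh(5)
print([(round(d['p'],2),np.round(d['rect'])) for d in find_in(b,'lever_knob')])
```

```text
12.175 gap 48.58312478679997 F [-0.64  0.28 -2.63] [1.04 0.58 0.36] eff [-1.3000e-02 -4.6967e+01 -3.3749e+01  3.0000e-02 -7.5000e-02 -0.0000e+00] [ 452.  -139.3  150.3]Traceback (most recent call last):
  File "<stdin>", line 3, in <module>
ValueError: only the last four pictures can be asked about
```

Run:
```python
from h import *
w=snap('wrist');b=snap('side')
im=np.vstack([cv2.resize(w['img'][100:400,160:480],(640,600))])[:, :]
s=cv2.resize(b['img'][130:280,270:370],(400,600),interpolation=3)
cv2.imwrite('pics/c.png',np.hstack([cv2.resize(im,(400,375)),cv2.resize(s,(250,375))])[:,:,::-1])
for d in find_in(b,'lever_knob'): print(round(d['p'],2),np.round(d['rect']))
```

```text
0.65 [362. 268.  17.  28.]
0.64 [310. 209.  15.  17.]
```

View pics/c.png

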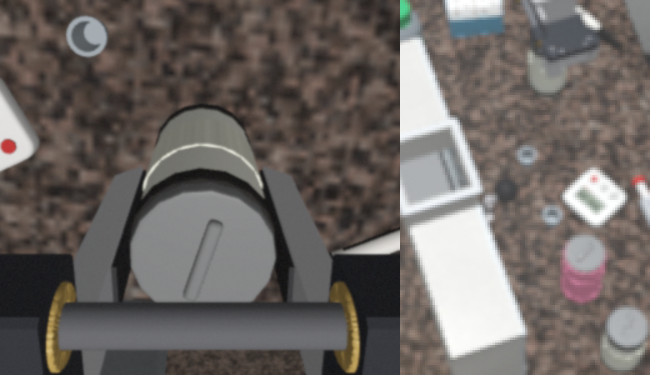

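Run:
```python
from h import *
w=snap('wrist');b=snap('side')
print(onz(w,(322,296),185.5), monitor.read_state()['eef_pos'],monitor.read_state()['eef_rot'])
for d in trace(w,'carrier_1')[:3]: print(d['p'],d['rect'])
R=lambda th,z,dx:proj(w,[452+dx+25*np.cos(th),-139.5+25*np.sin(th),z])[0]
for dx in(0,5,10):
    for z in (72.5,185.5):
        e=np.array([R(t,z,dx) for t in np.linspace(0,6.28,60)]);print(dx,z,e.min(0).round(),e.max(0).round())
```

```text
[ 457.4706097  -139.46687015  185.5       ] [ 452.36695276 -139.41846918  151.1568942 ] [-3.14136835e+00  4.72736987e-04  8.03746690e-02]
0.76 [20.1, 136.9, 40.2, 65.9]
0.61 [322.6, 262.6, 116.5, 155.5]
0 72.5 [286. 179.] [357. 247.]
0 185.5 [258. 251.] [384. 360.]
5 72.5 [286. 172.] [358. 240.]
5 185.5 [259. 239.] [385. 350.]
10 72.5 [286. 165.] [358. 234.]
10 185.5 [259. 226.] [387. 340.]
```

The carrier is held and roughly upright (about 4° tilt), and the lever knob is at the left stop. Now over to the inlet.

>>> arm_command --pt "0 0 0 -50 0" --pt "0 0 0 -100 0" --pt "0 0 0 -150 0" --pt "0 10 -10 -190 0" --pt "0 40 -35 -225 0" --pt "0 75 -65 -225 0" --pt "0 110 -95 -225 0" --pt "0 145 -125 -225 0" --pt "0 175 -152 -225 0" --pt "0 195 -169 -225 0" --pt "0 204 -177 -225 0" --pt "0 204 -177 -225 0" --pt "0 204 -177 -225 0"

```text
clock: 14.1
eef_pos: [641.2, 52.6, 376.8]
eef_rot: [3.141, -0.0, 0.08]
wrist_force: [-0.3, -0.8, -2.7]
finger_gap: 48.4
finger_force: 25.0
```

Run:
```python
from h import *
w=snap('wrist');b=snap('side')
s=monitor.read_state();print(s['clock'],s['eef_pos'],s['eef_rot'])
cv2.imwrite('pics/d.png',np.hstack([cv2.resize(w['img'],(480,300)),cv2.resize(b['img'][140:260,250:350],(300,360),interpolation=3)[:300]])[:,:,::-1])
```

```text
14.2 [641.19483548  52.62992249 376.98073208] [ 3.14147119e+00 -6.09689428e-04  7.95458975e-02]
```

View pics/d.png

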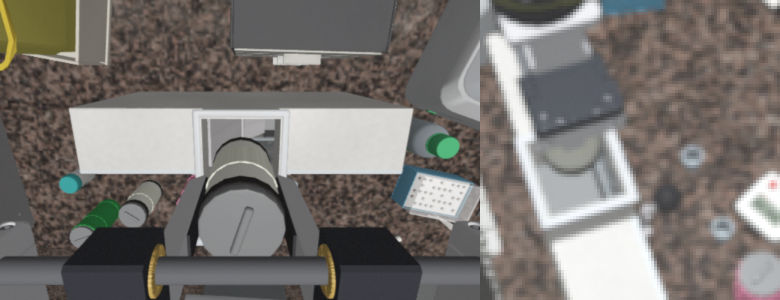

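The carrier is over the inlet and laterally centred (col 241 for both). The flap is against the left wall. Lowering.

>>> arm_command --pt "0 0 0 20 0" --pt "0 0 0 30 0" --pt "0 0 0 40 0" --pt "0 0 0 50 0" --pt "0 0 0 58 0" --pt "0 0 0 58 0"

```text
clock: 14.95
eef_pos: [641.5, 53.4, 317.9]
eef_rot: [-3.142, 0.001, 0.08]
wrist_force: [0.7, -0.2, -2.9]
finger_gap: 48.4
finger_force: 25.0
```

>>> arm_command --pt "1 0 0 0 0" --pt "1 0 0 0 0" --pt "1 0 0 0 0" --pt "1 0 0 -40 0" --pt "1 -20 0 -70 0" --pt "1 -60 0 -70 0" --pt "1 -60 0 -70 0"

```text
clock: 15.82
eef_pos: [580.3, 48.5, 389.7]
eef_rot: [3.141, -0.002, 0.08]
wrist_force: [0.8, 0.5, 0.5]
finger_gap: 94.2
finger_force: 0.0
```

Run:
```python
from h import *
w=snap('wrist');a=snap('scene')
s=monitor.read_state();print(s['clock'],s['eef_pos'])
for d in find_in(a,'carrier_1'): print(round(d['p'],2),np.round(d['rect']))
cv2.imwrite('pics/e.png',np.hstack([cv2.resize(w['img'],(480,300)),cv2.resize(a['img'][150:265,220:340],(313,300),interpolation=3)])[:,:,::-1])
```

```text
15.925 [581.97135116  48.55729845 388.96898862]
0.91 [301. 246.  15.  35.]
0.69 [260. 277.  23.  39.]
0.64 [279. 260.  20.  38.]
```

View pics/e.png

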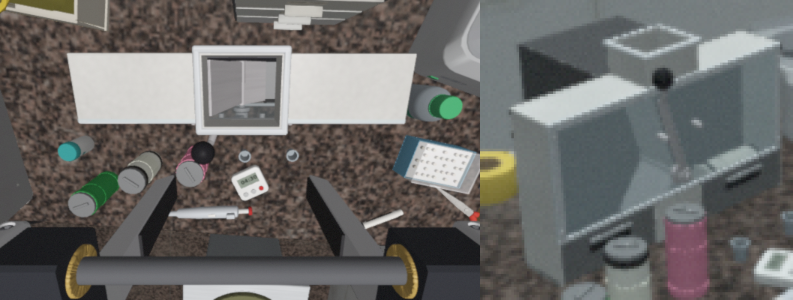

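The loaded carrier lies in the right tray (scene crop right side) and the lever is at the left stop. Next I'll throw the lever right.

>>> arm_command --pt "0 -15 -50 0 0" --pt "0 -15 -105 0 0" --pt "0 -15 -105 40 0" --pt "0 -15 -105 90 0" --pt "0 -15 -105 136 0" --pt "0 -15 -105 136 0" --pt "0 -15 -85 136 0" --pt "0 -15 -65 136 0" --pt "0 -15 -45 136 0" --pt "0 -15 -25 136 0" --pt "0 -15 -7 136 0" --pt "0 -15 8 136 0" --pt "0 -15 16 136 0" --pt "0 -15 20 136 0" --pt "0 -15 20 136 0"

```text
clock: 17.85
eef_pos: [568.3, 27.9, 252.2]
eef_rot: [-3.141, 0.001, 0.081]
wrist_force: [0.1, 3.8, -1.7]
finger_gap: 0.5
finger_force: 1.7
```

>>> arm_command --pt "0 0 2 0 0" --pt "0 0 4 0 0" --pt "0 0 4 0 0"

```text
clock: 18.23
eef_pos: [568.4, 27.0, 252.2]
eef_rot: [-3.136, 0.001, 0.083]
wrist_force: [-2.9, 24.3, -1.5]
finger_gap: 0.6
finger_force: 12.2
```

>>> arm_command --pt "0 0 -20 0 0" --pt "0 0 -30 -50 0" --pt "0.5 -20 -60 -80 0" --pt "1 -50 -110 -80 0" --pt "1 -80 -160 -60 0" --pt "1 -106 -205 -30 0" --pt "1 -106 -220 -8 0" --pt "1 -106 -220 -8 0" --pt "1 -106 -220 -8 0"

```text
clock: 19.35
eef_pos: [445.9, 233.9, 261.5]
eef_rot: [3.142, -0.001, 0.08]
wrist_force: [-0.2, -0.1, 0.3]
finger_gap: 67.2
finger_force: 0.0
```

Run:
```python
from h import *
w=snap('wrist');s=monitor.read_state();print(s['clock'],s['eef_pos'],s['eef_rot'],proj(w,[445.5,233.5,113]))
cv2.imwrite('pics/f.png',w['img'][:,:,::-1])
for d in find_in(w,'carrier_1'): print(round(d['p'],2),np.round(d['rect']))
```

```text
19.4 [446.07005355 233.70530289 261.58043175] [-3.14138124e+00 -1.62384496e-03  7.96160099e-02] [[321.44969358 188.14592912]]
0.9 [322. 168.  54.  70.]
0.78 [231. 212.  72.  78.]
0.77 [429. 157.  81.  64.]
```

View pics/f.png

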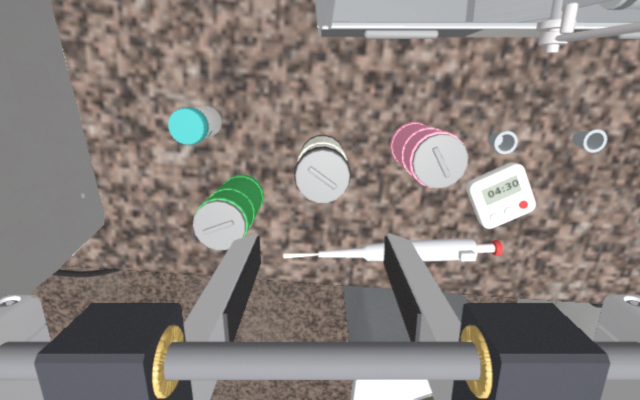

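The white carrier's cap is at px (322,175), between the green (220,223) and pink (440,158) look-alikes. That's about 12 mm further ahead than estimated, so I'll correct and grip with a narrower opening.

>>> arm_command --pt "0.8 12 0 0 0" --pt "0.8 12 0 50 0" --pt "0.8 12 0 100 0" --pt "0.8 12 0 150 0" --pt "0.8 12 0 182 0" --pt "0.8 12 0 182 0" --pt "0 12 0 182 0" --pt "0 12 0 182 0" --pt "0 12 0 182 0" --pt "0 12 0 182 0" --pt "0 12 0 160 0" --pt "0 12 0 120 0" --pt "0 12 0 120 0" --pt "0 12 0 120 0" --force 20

```text
clock: 21.2
eef_pos: [457.1, 235.1, 139.9]
eef_rot: [3.141, 0.001, 0.08]
wrist_force: [-0.6, 0.5, -0.7]
finger_gap: 48.8
finger_force: 20.0
```

Run:
```python
from h import *
weigh(6);w=snap('wrist');b=snap('side')
cv2.imwrite('pics/g.png',np.hstack([cv2.resize(w['img'],(480,300)),cv2.resize(b['img'][140:300,250:400],(300,300),interpolation=3)])[:,:,::-1])
```

```text
21.5 gap 48.837793290454904 F [ 0.12 -0.32 -0.58] [0.23 0.44 0.58] eff [ 1.1000e-02 -5.1138e+01 -3.2392e+01 -7.0000e-03 -7.6000e-02 -0.0000e+00] [457.2 235.1 139.9]
```

View pics/g.png

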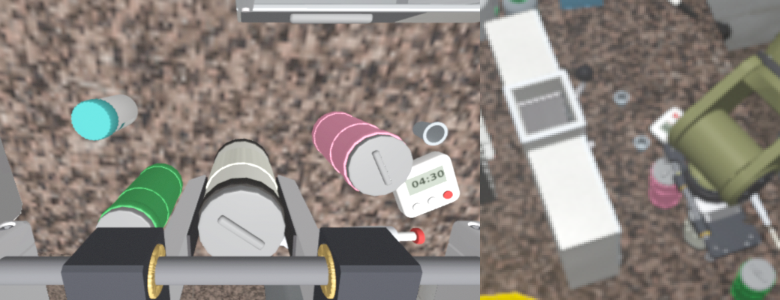

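It reads −0.6 N, so this is the empty one, held upright. Posting it with the lever at the right stop.

>>> arm_command --pt "0 0 0 -50 0" --pt "0 0 0 -100 0" --pt "0 0 0 -160 0" --pt "0 0 0 -210 0" --pt "0 10 10 -236 0" --pt "0 40 45 -236 0" --pt "0 75 85 -236 0" --pt "0 110 127 -236 0" --pt "0 140 162 -236 0" --pt "0 160 186 -236 0" --pt "0 169 196 -236 0" --pt "0 169 196 -236 0" --pt "0 169 196 -220 0" --pt "0 169 196 -208 0" --pt "0 169 196 -198 0" --pt "0 169 196 -188 0" --pt "0 169 196 -178 0" --pt "0 169 196 -178 0"

```text
clock: 23.85
eef_pos: [641.4, 53.3, 317.6]
eef_rot: [-3.142, 0.001, 0.08]
wrist_force: [-0.1, -0.7, -0.1]
finger_gap: 48.6
finger_force: 20.0
```

Run:
```python
from h import *
weigh(3)
b=snap('side');a=snap('scene')
cv2.imwrite('pics/i.png',np.hstack([cv2.resize(b['img'][130:250,250:370],(400,400),interpolation=3),cv2.resize(a['img'][150:265,220:340],(400,400),interpolation=3)])[:,:,::-1])
```

```text
24.0 gap 48.760436161034775 F [-0.06 -0.01 -0.27] [0.34 0.44 0.25] eff [ 1.9000e-02 -6.4698e+01 -3.7004e+01  2.0000e-02 -1.2000e-01  1.0000e-03] [641.7  53.3 318.9]
```

View pics/i.png

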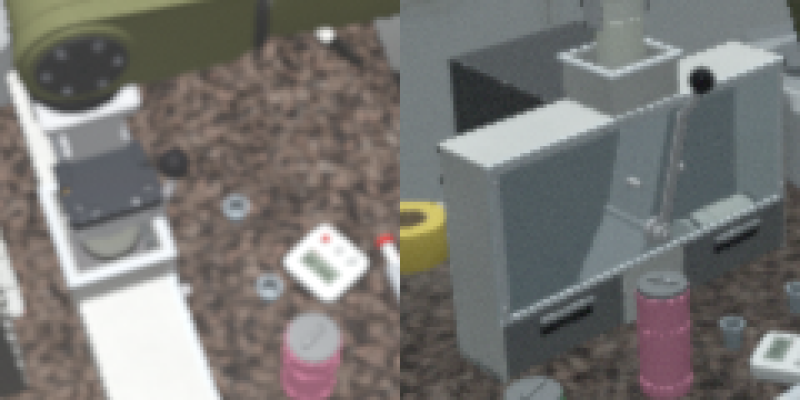

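The carrier is inside the collar with no contact force. The knob at scene (310.6,173) matches the right stop. Releasing.

>>> arm_command --pt "1 0 0 0 0" --pt "1 0 0 0 0" --pt "1 0 0 0 0" --pt "1 0 0 -40 0" --pt "1 -20 0 -70 0" --pt "1 -60 0 -70 0" --pt "1 -60 0 -70 0" --pt "1 -60 0 -70 0"

```text
clock: 25.1
eef_pos: [582.2, 48.6, 388.7]
eef_rot: [3.142, -0.001, 0.08]
wrist_force: [0.7, 0.3, 0.3]
finger_gap: 93.9
finger_force: 0.0
```

Run:
```python
from h import *
a=snap('scene');w=snap('wrist')
print(monitor.read_state()['clock'])
cv2.imwrite('pics/j.png',np.hstack([cv2.resize(a['img'][150:290,220:360],(420,420),interpolation=3),cv2.resize(w['img'],(380,238))[[*range(238)]+[237]*182]])[:,:,::-1])
```

```text
25.2
```

View pics/j.png

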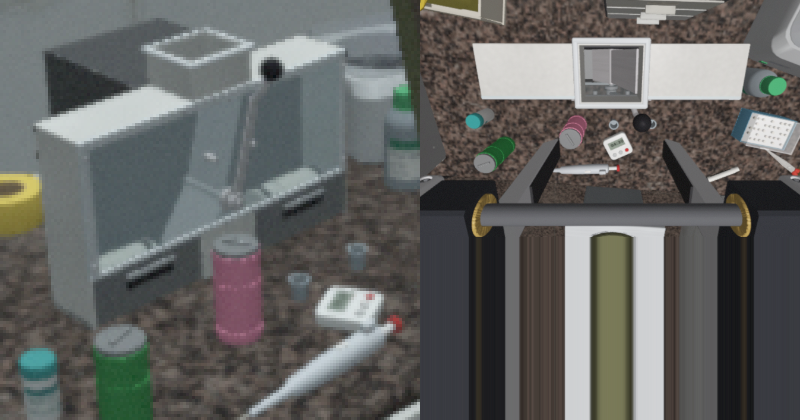

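There is one carrier in each tray: left at (120,258) and right at (290,182) in the crop. The lever is at the right stop, and the other things look unmoved.

```bash
python3 -c "
from h import *
print(job.sign_off())"
```

```text
the job is handed in; nothing more can be done
None
```

Job handed in at about 25 s: the empty carrier is in the left tray and the loaded one in the right, with the lever thrown fully to its stop before each release and nothing else seen to have moved.

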